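Roll a packed meal box into the holding bay and close its shutter

ROBOT

A 7-joint arm with a two-finger parallel gripper is mounted at the origin on the work surface. World frame = base frame: x ahead of the robot, y to its left, z up, the work surface at z = 0. Lengths are in m, angles in rad, forces in N, time in s.
With the tool pointing down it reaches from about 0.4 to 0.75 m from the base axis. Payload 19.5 kg.
Tool frame: the origin (TCP) lies on the centre line of the jaws, within the pads' length; the fingertips stand r.tip_reach ahead of it and the grasp point (between the pads) is the TCP (r.tip_reach is the distance from the TCP to the fingertips, in m); z points along the fingers, y is the line along which they close (so a half turn about z gives the same grasp; the last joint's range is limited). The gripper opens to 85 mm and grips with 20 to 120 N. Pads are 22 mm wide; open, the fingers measure 114 mm over their backs; the gripper's body (76 mm by 85 mm) begins 54 mm behind the grasp point. The pads swing forward as they close: fully open they stand 13 mm farther back than shut.
Start: joints at [1.259, 0.707, -0.028, 1.485, 0.022, 0.951, -0.075], TCP at [0.153, -0.554, 0.25] pointing down, gripper open.
Joint ranges: [-2.71, 2.71], [-0.32, 2.16], [-1.57, 1.52], [0, 2.45], [-1.46, 4.6], [0, 2.02], [-2.83, 2.83]. Speed limits (rad/s): [1.89, 1.89, 2.57, 2.57, 3.01, 3.01, 3.01].

INTERFACE

Orientations are given as a unit quaternion [x, y, z, w].
In Python, from plant import status, camera, camera_params, order, r gives the robot as it stands.
- The arm moves only by the tool drive_tool, never from a script. Its argument "deltas" is one flat list of numbers, 7 for each row, row after row: the shift along the world's x, y, z each as a share of 120 mm, from -1 to 1, then the turn, a rotation vector about the world's x, y, z each as a share of 45 degrees, from -1 to 1, then the opening, from 0 (shut) to 1 (fully open). In form: [tx, ty, tz, rx, ry, rz, hand, tx, ty, tz, rx, ry, rz, hand, ...]. A call has 1 to 12 rows; each row is the pose to reach, as a shift and turn from the pose commanded when the call began; what a row does not reach only later rows make up. A row lasts 1/8 s, in which the tool goes at most 62.5 mm and 10.7 degrees, less where a joint would pass 70% of its speed; a pose out of reach is approached as far as the arm can. A call with a number of a shift or a turn outside -1 to 1 is refused whole. A call with a gripper value outside its range is refused whole. The fingers move at their own pace and stop on an object; the grip force is fixed at half the most. Time passes only in rows, so rows that repeat a pose let the fingers close. It gives the time, the measured TCP pose, the force, the opening and the grip force at its end, in the units of the state.
- status.read_state(): the state, without advancing time (a new reading comes with each control period).
- camera(name): name is "side" or "top"; returns the picture (400x640x3 uint8, red, green, blue); there is no depth.
- camera_params(name): a dict with "camera_matrix" (3x3 intrinsics, pixels), "R" (3x3) and "t" (3): a world point X has camera coordinates R X + t. Camera axes: x right, y down, z forward; pixel columns grow to the right and rows downward; lengths in m; the calibration is good to about 2 mm. A picture is of the moment at which its call begins. camera_params takes no time and is no camera call.
- order.hand_in(): hands the job in; it is judged then, once.
The state is a dict: "clock": time; "joints": joint angles; "joint_velocities": joint speeds; "effort": joint torques, N m; "eef_pos": TCP position; "orientation": TCP orientation; "force": force on the tool from outside, world axes, zero at the start; "wrist_torque": the same for the moment, N m; "gripper_width": opening from 0.0 (shut) to 1.0 (fully open); "finger_force": force on a finger pad.
Only numpy, scipy, OpenCV 4.12 (cv2) and the standard library are available. Lean on these libraries where they do the work, as an engineer would, in place of code of your own. Each camera call takes 0.05 s, during which the arm holds its last target. There are 200 camera calls.

TASK

The kraft box on the roller lane is packed: push it gently along the rollers, without lifting or crushing it, all the way into the glass-roofed holding bay until it is up against the back stop. Then take the metal shutter with the black bar from the wooden rack and lower it, without letting it drop, into the slot across the bay's roof until its bar sits down on both rest pads. Leave the other things on the counter, and the pink board in the rack, where they are.

Things in the scene. Friction and masses are not known exactly. Their poses are not given: they have to be found in the camera images.
- station: Fixed roller lane, x -286 to +214 mm, |y| up to 70, ending in a glass-roofed holding bay. Origin on the counter; its +x is the push direction, roughly to the robot's left; z up. Sixteen free 20 mm rollers, tops at z 38 mm. Box rolls with 1 to 3 N and stops within a few cm when let go; the dark rubber rollers in the bay turn stiffest. Nothing is above the lane before the roof.
- lane_in (a point): Start of the lane at roller-top height: station x -286, y 0, z 38 mm. Steel guide rails, top at z 68 mm, stand on both sides: inner faces at |y| 64 mm as far as station x -98, narrowing to |y| 51.5 mm at x -38, then parallel up to the back stop.
- roof_edge (a point): Middle of the roof's front lower edge: station x 50, y 0, z 178 mm (140 above the rollers). Roof 6 mm thick, |y| up to 74, from here to x 216. A box that is home has its rear face at x 88, 38 mm in under the roof: a vertical finger cannot follow it there, a tool leaning forward 40 to 50 deg can.
- bay_stop (a point): Middle of the flat back stop wall of the bay, at roller-top height: station x 208, y 0, z 38 mm.
- bay_slot (a point): Centre of the slot across the roof: station x 73, y 0, z 190 mm, axes as the station's. 10 mm wide (x), 122 long (y), with folded lips sloping to an 18 mm wide lead-in, top at z 188, and side channels below. At both ends, |y| 63 to 81 mm, black rubber rest pads with top at z 190 carry the shutter's bar.
- carton: Packed kraft cardboard meal box with a red dot on its lid, 120 mm (x, along the lane) x 96 (y) x 78 (z), 0.3 to 0.6 kg, origin at the centre of its underside. Starts on the first rollers of the lane, a little askew. Home against the stop, its origin is at station x 148 mm. Not to go faster than 0.35 m/s nor be pressed with over 60 N.
- rack: Fixed wooden rack, 84 (x) x 156 (y) x 50 (z) mm, origin on the counter, with two 9 mm wide, 40 mm deep slots along y, at x -20 and x +20 mm, slot floors at z 10 mm. One holds the shutter, the other the pink board.
- shutter: T-shaped shutter upright in a rack slot, 0.28 kg: aluminium panel 6 mm thick (x), 118 wide (y), 115 high, black bar on top 16 thick (x), 160 long (y), z 115 to 147 mm. Origin: centre of the panel's lower edge. Front and back alike. Seated, its origin is at station (73, 0, 75) mm; fingertips over 2 mm below the bar's underside would then hit the roof.
- pink_board: Small pink chopping board in the rack's other slot, 6 (x) x 116 (y) x 85 (z) mm, origin at the centre of its lower edge. Leave alone.
- mug: Blue mug, 80 mm across, 92 mm high, origin under its centre; leave alone.
- sauce: Red sauce bottle, 64 mm across, 170 mm high, origin under its centre; leave alone.
- carton_b: Another kraft box of the same size, origin under its centre, standing on the counter past the end of the bay; leave alone.
- bowl: White bowl, 130 mm across, 55 mm high, origin under its centre; leave alone.
- jar: Amber glass jar with a brass cap, 60 mm across, 85 mm high, origin under its centre; leave alone.
Not all that is in view belongs to the job. Of the things that look like the shutter, the larger one is meant.

How it is judged:
On the way, in this order (a step that is already met when the one before it is completed fails the run):
1. the box is pushed along the rollers into the bay, within 8 mm of the back stop, still on its base, the shutter not yet in the slot (x of carton in the frame of station above 0.14 m and z of carton in the frame of station below 0.045 m and angle between carton's own z axis and vertical below 0.1 rad and not (x of shutter in the frame of station between 0.067 and 0.079 m and y of shutter in the frame of station between -0.006 and 0.006 m and z of shutter in the frame of station between 0.07 and 0.078 m and angle between the x axis of shutter and the x axis of station, either way round below 0.1 rad and angle between shutter's own z axis and vertical below 0.1 rad)), for 0.2 s.
2. the shutter is seated in the slot, its bar down on both rest pads (x of shutter in the frame of station between 0.067 and 0.079 m and y of shutter in the frame of station between -0.006 and 0.006 m and z of shutter in the frame of station between 0.07 and 0.078 m and angle between the x axis of shutter and the x axis of station, either way round below 0.1 rad and angle between shutter's own z axis and vertical below 0.1 rad), for 0.2 s.
At the end, for the whole second after the job is handed in: The box stands on the bay's rollers within 8 mm of the back stop, and the shutter is in the roof slot, centred within 6 mm, upright within 0.1 rad, its bar within 3 mm of the rest pads; both released and at rest (all of step 2 and x of carton in the frame of station above 0.14 m and z of carton in the frame of station below 0.045 m and angle between carton's own z axis and vertical below 0.1 rad and linear speed of each of carton, shutter below 0.02 m/s); the robot touches nothing.
It fails at once if the box is lifted off the rollers or tipped (z of carton in the frame of station above 0.055 m or angle between carton's own z axis and vertical above 0.25 rad).
It fails at once if the box is shoved faster than 0.35 m/s (linear speed of carton above 0.35 m/s).
It fails at once if the box is pressed with more than 60 N (contact force between any of the fingers, the arm and carton above 60 N).
It fails at once if the shutter is dropped into the slot (faster than 0.6 m/s in it) (linear speed of shutter above 0.6 m/s and x of shutter in the frame of station between 0.06 and 0.086 m and y of shutter in the frame of station between -0.02 and 0.02 m and z of shutter in the frame of station below 0.185 m).
It fails at once if a bystander (mug, sauce bottle, other box, bowl, jar, pink board) is moved more than 30 mm (distance of any of mug, sauce, carton_b, bowl, jar, pink_board from where it was at the start of the episode above 0.03 m).
It also fails if it takes over 64 s, if anything falls off the work surface, if the arm or the gripper's body presses on something with over 40 N, if the wrist force passes 120 N, or if a joint passes its speed limit or range.

## Working session

There is one attempt and no reset: what is moved stays moved. The work goes in short steps, Python scripts to look and compute and a tool call to move; the robot and the scene stay as the last step left them, time stands still between calls to the robot, and variables do not carry over. Pictures are saved under pics/ and viewed, at most 10 in all, crops included, and the job is handed in when it is done.

Besides the shell and the picture viewer there is one more tool, called after "Call:" as a command line: name --argument value ..., lists and objects as JSON in quotes. drive_tool: Moves the arm, as the interface text tells. Shift numbers are shares of 120 mm and turn numbers shares of 45 degrees, none past 1 either way. Its arguments: {"type":"object","properties":{"deltas":{"type":"array"}},"required":["deltas"]}

```bash
ls; mkdir -p pics; python3 - <<'E'
from plant import status,camera,camera_params,r
import cv2,numpy as np
for n in("side","top"):
    im=camera(n); cv2.imwrite(f"pics/{n}0.png",im[:,:,::-1])
    p=camera_params(n); R=np.array(p["R"]);t=np.array(p["t"]);print(n,np.round(p["camera_matrix"],1).tolist(),np.round(R,3).tolist(),np.round(-R.T@t,3))
print(status.read_state(),r.tip_reach)
E
```

```text
pics
side [[473.4, 0.0, 326.7], [0.0, 473.4, 202.5], [0.0, 0.0, 1.0]] [[-0.942, -0.335, -0.022], [-0.168, 0.529, -0.832], [0.291, -0.78, -0.554]] [0.125 1.038 0.904]
top [[483.3, 0.0, 327.5], [0.0, 483.3, 198.2], [0.0, 0.0, 1.0]] [[-0.02, -1.0, -0.012], [-0.98, 0.022, -0.196], [0.197, 0.008, -0.98]] [ 0.238 -0.035  1.445]
{'clock': 0.1, 'joints': array([ 1.25933591,  0.70701486, -0.02761733,  1.4849334 ,  0.02201474,
        0.9508754 , -0.07549344]), 'joint_velocities': array([-1.83157282e-03, -1.16177189e-03,  2.78566451e-04,  6.44543944e-05,
       -7.84871307e-04, -5.42169435e-04,  1.79910763e-03]), 'effort': array([ 6.20430088e-03, -8.84277391e+01,  1.23842318e+00, -2.36453784e+01,
        1.72478874e-02,  4.98842594e-03,  2.79100203e-05]), 'eef_pos': array([ 0.15318257, -0.55401068,  0.24989351]), 'orientation': array([ 9.90916377e-01,  1.34478688e-01, -8.11974356e-05, -4.56900598e-04]), 'force': array([0.39955212, 0.75669743, 0.73439304]), 'wrist_torque': array([ 0.01514769, -0.03083905,  0.03516374]), 'finger_force': 0.0, 'gripper_width': 0.9997327356019087} 0.019
```

View pics/side0.png

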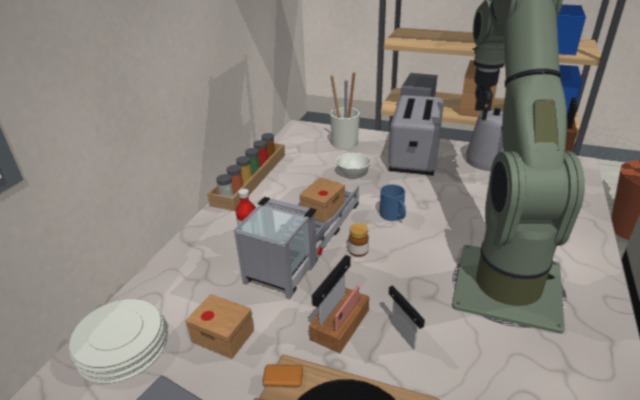

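View pics/top0.png

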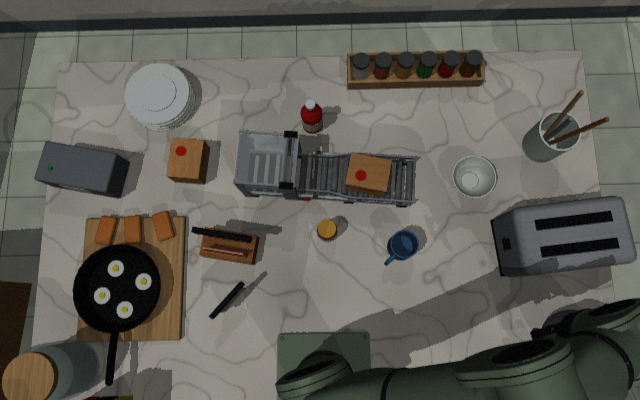

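Two candidates look like the shutter. One is in the wooden rack (top ~(222,235), side ~(333,285)) and the other stands by itself (top ~(228,298), side ~(405,315)). The task wants the larger one, in the rack. I'll confirm with enlarged crops.

```bash
python3 - <<'E'
import cv2
for n,(x,y,w,h) in {"top":(183,122,242,180),"side":(225,172,210,180)}.items():
    c=cv2.imread(f"pics/{n}0.png")[y:y+h,x:x+w]; c=cv2.resize(c,None,fx=3.3,fy=3.3,interpolation=cv2.INTER_CUBIC)
    for v in range((x//20+1)*20,x+w,20):
        u=int((v-x+.5)*3.3);cv2.line(c,(u,0),(u,6),(0,255,0),1);cv2.putText(c,str(v),(u-10,16),0,.35,(0,255,0),1)
    for v in range((y//20+1)*20,y+h,20):
        u=int((v-y+.5)*3.3);cv2.line(c,(0,u),(6,u),(0,255,0),1);cv2.putText(c,str(v),(8,u+4),0,.35,(0,255,0),1)
    cv2.imwrite(f"pics/{n}0c.png",c)
E
```

```text
(no output)
```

View pics/top0c.png

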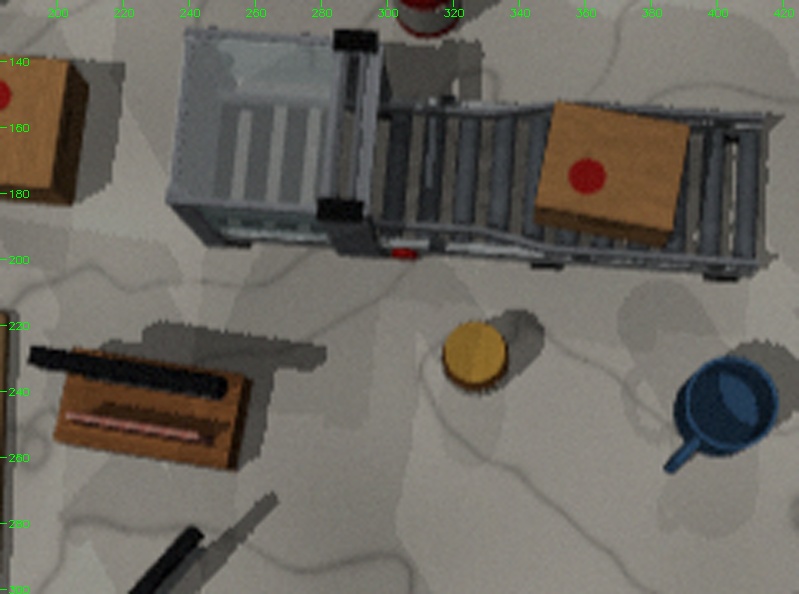

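View pics/side0c.png

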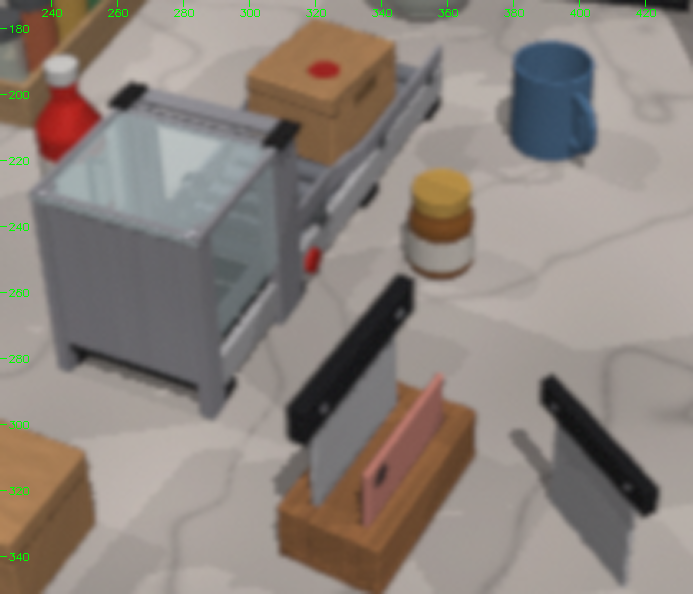

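The crops confirm it. The rack item is the shutter: bar at top (192..252, 229..239), panel in a slot. The look-alike at top (230,298) stands free on the counter and is smaller, so it isn't the one. Next I fit the poses.

```bash
cat > h.py <<'E'
import numpy as np,cv2
from scipy.optimize import least_squares
from plant import status,camera,camera_params,order,r
P={n:camera_params(n) for n in("side","top")}
def proj(n,X):
    p=P[n];c=np.atleast_2d(X)@np.array(p["R"]).T+np.array(p["t"]);q=c@np.array(p["camera_matrix"]).T
    return q[:,:2]/q[:,2:]
OFF={"top":(183,122),"side":(225,172)}
def px(n,c): return (np.atleast_2d(c)+.5)/3.3-.5+np.array(OFF[n])
def tri(pt,ps):
    M={n:np.array(P[n]["camera_matrix"])@np.c_[P[n]["R"],P[n]["t"]] for n in P}
    X=cv2.triangulatePoints(M["top"],M["side"],np.array(pt,float).reshape(2,1),np.array(ps,float).reshape(2,1))
    return (X[:3]/X[3]).ravel()
def W(q,L): # q=x,y,yaw,(z)
    c,s=np.cos(q[2]),np.sin(q[2]);L=np.atleast_2d(L)
    return np.c_[q[0]+c*L[:,0]-s*L[:,1],q[1]+s*L[:,0]+c*L[:,1],L[:,2]+q[3]]
def fit(obs,q0):
    f=lambda q:np.concatenate([(proj(n,W(q,L))-uv).ravel() for n,L,uv in obs])
    s=least_squares(f,q0,loss="soft_l1");return s.x,f(s.x).reshape(-1,2)
E
python3 - <<'E'
from h import *
np.set_printoptions(precision=3,suppress=True)
L=np.array([[73,-72,190],[73,72,190],[216,-74,184],[216,74,184]])/1e3
t=px("top",[[355,38],[339,206],[187,32],[170,200]]); s=px("side",[[128,96],[281,131],[36,193],[205,240]])
for a,b in zip(t,s): print("tri st",tri(a,b))
obs=[("top",L,t),("side",L,s)]
q,e=fit(obs,[.65,.05,1.57,0]);print("station",q,"\n",e)
print("lane end pred (crop)", (proj("top",W(q,np.array([[-.286,-.067,.068],[-.286,.067,.068]])))-OFF["top"])*3.3)
L=np.array([[0,.08,.157],[0,-.08,.157]]); t=px("top",[[30,354],[227,385]]);s=px("side",[[297,409],[406,279]])
for a,b in zip(t,s): print("tri sh",tri(a,b))
q2,e=fit([("top",L,t),("side",L,s)],[.45,.2,1.57-1.57,0]);print("shutter",q2,"\n",e)
L=np.array([[.06,-.048,.116],[-.06,-.048,.116],[-.06,.048,.116],[.06,.048,.116]])
t=px("top",[[557,101],[690,126],[665,234],[537,209]]);s=px("side",[[247,72],[318,19],[395,44]])
q3,e=fit([("top",L,t),("side",L[:3],s)],[.65,-.1,1.57,0]);print("carton",q3,"\n",e)
d=q3[:2]-q[:2];c,s_=np.cos(q[2]),np.sin(q[2]);print("carton in st",c*d[0]+s_*d[1],-s_*d[0]+c*d[1],q3[2]-q[2])
dot=tri(px("top",[587,177])[0],px("side",[324,70])[0]);print("dot",dot)
for n,tt,ss in(("jar cap",[475,350],[441,190]),("mug",[733,390],[552,58])):print(n,tri(px("top",tt)[0],px("side",ss)[0]))
E
```

```text
tri st [0.673 0.073 0.186]
tri st [0.529 0.087 0.19 ]
tri st [0.683 0.213 0.183]
tri st [0.538 0.225 0.182]
station [ 0.595  0.005  1.498 -0.003] 
 [[ 0.293  0.253]
 [ 1.532  0.722]
 [-0.414 -0.284]
 [-0.096  1.209]
 [-0.268 -0.61 ]
 [ 0.363 -0.154]
 [-1.151  0.507]
 [-0.923  0.029]]
lane end pred (crop) [[765.426 105.879]
 [762.893 252.254]]
tri sh [0.419 0.343 0.156]
tri sh [0.392 0.183 0.148]
shutter [ 0.406  0.263 -0.177 -0.005] 
 [[ 0.89   0.232]
 [-0.72  -0.054]
 [-0.34   0.768]
 [ 0.205 -1.139]]
carton [ 0.577 -0.142  1.345 -0.004] 
 [[-0.512  0.022]
 [ 0.468  0.549]
 [ 1.962  0.069]
 [-1.056 -0.712]
 [-0.277  0.645]
 [-0.677 -0.293]
 [ 1.162 -0.114]]
carton in st -0.14756971687803389 0.007335100054883298 -0.15319229108819155
dot [ 0.568 -0.119  0.115]
jar cap [ 0.425 -0.02   0.078]
mug [ 0.381 -0.238  0.093]
```

Call:
drive_tool --deltas '[0.2,0.4,0.8,0,0,0.5,0.5,0.5,1,0.9,0,0,1,0.5,0.5,1,0.9,0,0,1,0.5,0.5,1,0.9,0,0,1,0.5,0.5,1,0.9,0,0,1,0.5]'

```text
clock: 0.72
eef_pos: [0.2131, -0.4342, 0.3583]
orientation: [0.864, 0.504, -0.0, -0.0]
force: [-1.0, -0.2, -0.6]
gripper_width: 0.498
finger_force: 0.0
```

```bash
python3 - <<'E'
from h import *
np.set_printoptions(precision=3,suppress=True)
L=np.array([[73,-72,190],[73,72,190],[216,-74,184],[216,74,184]])/1e3
t=px("top",[[355,38],[339,206],[187,32],[170,200]]); s=px("side",[[128,96],[281,131],[36,193],[205,240]])
Le=np.array([[-.286,-.069,.068],[-.286,.069,.068]]);te=px("top",[[768,116],[765,267]])
q,e=fit([("top",L,t),("side",L,s),("top",Le,te)],[.6,.0,1.48,0]);print("station",q,"\n",e)
c=cv2.imread("pics/top0c.png")
def dr(q,pts,col,n="top"):
    u=((proj(n,W(q,np.array(pts)/1e3))-OFF[n]+.5)*3.3-.5)
    cv2.polylines(c,[np.round(u*8).astype(np.int32)],True,col,1,cv2.LINE_AA,3)
q=[q[0],q[1],q[2],0]
S=[([(50,-74,184),(216,-74,184),(216,74,184),(50,74,184)],(0,0,255)),([(64,-61,188),(82,-61,188),(82,61,188),(64,61,188)],(0,255,255)),([(-286,-64,68),(-98,-64,68),(-38,-51.5,68),(40,-51.5,68),(40,51.5,68),(-38,51.5,68),(-98,64,68),(-286,64,68)],(0,255,0)),([(65,-81,190),(81,-81,190),(81,-63,190),(65,-63,190)],(255,0,255)),([(65,81,190),(81,81,190),(81,63,190),(65,63,190)],(255,0,255))]
for p,k in S: dr(q,p,k)
dr([.406,.263,-.177,0],[(-8,-80,157),(8,-80,157),(8,80,157),(-8,80,157)],(255,255,0))
dr([.406,.263,-.177,0],[(-3,-59,10),(3,-59,10),(3,59,10),(-3,59,10)],(255,255,0))
dr([.577,-.142,1.345,0],[(-60,-48,116),(60,-48,116),(60,48,116),(-60,48,116)],(255,0,0))
cv2.imwrite("pics/ov1.png",c)
E
```

```text
station [ 0.592  0.005  1.479 -0.002] 
 [[ 0.752  0.863]
 [ 0.955  1.31 ]
 [ 0.13  -0.642]
 [-0.603  0.785]
 [ 0.532 -0.812]
 [ 0.723  0.188]
 [-1.186  0.019]
 [-1.582  0.187]
 [-0.025 -0.528]
 [-0.828 -0.539]]
```

View pics/ov1.png

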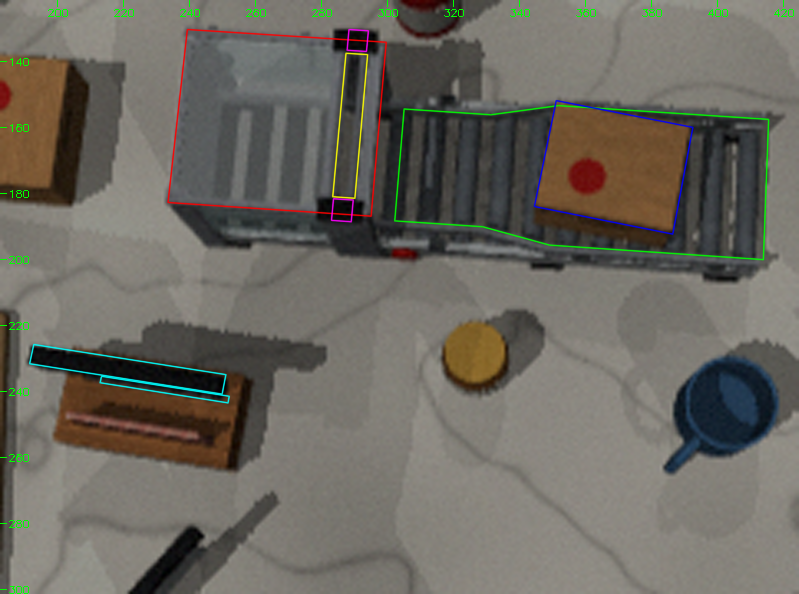

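The model overlay matches: the pads are at crop (355,38)/(339,208) and the slot, bar and box outlines all line up. So the station is at about (0.592, 0.005) with yaw 1.479, and the shutter is at about (0.406, 0.263) with yaw -0.177.

Call:
drive_tool --deltas '[0.5,0.2,0,0,0,0.25,0.5,1,0.4,0,0,0,0.54,0.5,1,0.4,0,0,0,0.54,0.5]'

```text
clock: 1.1
eef_pos: [0.3363, -0.3844, 0.3574]
orientation: [0.737, 0.676, 0.001, -0.001]
force: [-1.0, -0.9, -0.2]
gripper_width: 0.501
finger_force: 0.0
```

Call:
drive_tool --deltas '[0.4,0.2,-0.1,0.25,-0.02,0,0.5,0.8,0.4,-0.3,0.5,-0.045,0,0.5,1,0.5,-0.5,0.75,-0.07,0,0.5,1,0.5,-0.5,0.996,-0.092,0,0.5,1,0.5,-0.5,0.996,-0.092,0,0.5,1,0.5,-0.5,0.996,-0.092,0,0.5]'

```text
clock: 1.85
eef_pos: [0.453, -0.3265, 0.298]
orientation: [0.684, 0.622, 0.282, -0.257]
force: [0.9, -0.1, 0.7]
gripper_width: 0.502
finger_force: 0.0
```

Call:
drive_tool --deltas '[0.5,0.2,-0.3,0,0,0,0.5,0.95,0.42,-0.7,0,0,0,0.5,0.95,0.42,-1,0,0,0,0.5,0.95,0.42,-1,0,0,0,0.5]'

```text
clock: 2.35
eef_pos: [0.5675, -0.2736, 0.1765]
orientation: [0.682, 0.623, 0.281, -0.259]
force: [-0.2, -0.0, 0.9]
gripper_width: 0.5
finger_force: 0.0
```

Call:
drive_tool --deltas '[0,0,-0.45,0,0,0,0.5,0,0.03,-0.83,0,0,0,0.5,0,0.03,-0.83,0,0,0,0.5]'

```text
clock: 2.72
eef_pos: [0.5666, -0.2724, 0.079]
orientation: [0.683, 0.623, 0.282, -0.258]
force: [0.8, 0.1, 1.2]
gripper_width: 0.5
finger_force: 0.0
```

```bash
cat >> h.py <<'E'
from scipy.spatial.transform import Rotation as Ro
Q=np.array([.592,.005,1.479]);C,S_=np.cos(Q[2]),np.sin(Q[2])
def st(X): d=np.array(X[:2])-Q[:2];return np.array([C*d[0]+S_*d[1],-S_*d[0]+C*d[1],X[2]])*1e3
def show(name,crops,f):
    ims=[cv2.resize(camera(n)[y:y+h,x:x+w,::-1],None,fx=f,fy=f,interpolation=cv2.INTER_CUBIC) for n,(x,y,w,h) in crops]
    H=max(i.shape[0] for i in ims)
    cv2.imwrite(f"pics/{name}.png",np.hstack([cv2.copyMakeBorder(i,0,H-i.shape[0],0,2,0) for i in ims]))
def now():
    s=status.read_state();R=Ro.from_quat(s["orientation"]).as_matrix();sz=np.array([C,S_,0]);sy=np.array([-S_,C,0])
    print("t",round(s["clock"],2),"st",st(s["eef_pos"]).round(1),"q",s["joints"].round(2),"F",s["force"].round(1),"tool z in st",[round(float(v),3) for v in(R[:,2]@sz,R[:,2]@sy,R[2,2])],"tool y in st",[round(float(v),3) for v in(R[:,1]@sz,R[:,1]@sy,R[2,1])])
E
python3 - <<'E'
from h import *
now(); show("p1",[("top",(280,110,190,120)),("side",(260,150,150,130))],2.3)
E
```

```text
t 2.73 st [-2.785e+02 -2.000e-01  7.900e+01] q [ 0.84  1.31 -0.53  0.96 -0.17  1.34  0.56] F [0.8 0.1 1.2] tool z in st [0.707, 0.001, -0.708] tool y in st [0.0, -1.0, -0.001]
```

View pics/p1.png

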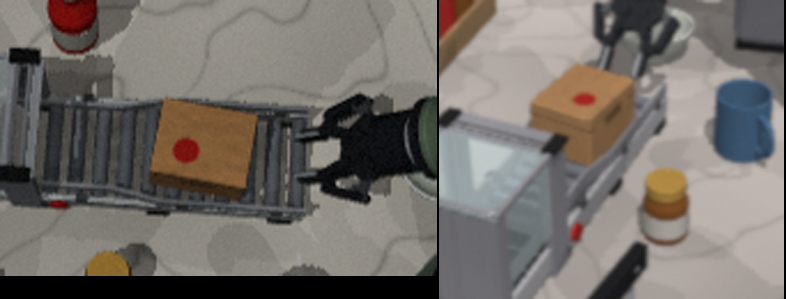

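The tool is centred behind the box and leaning 45°, with the tips at about (300,135)/(300,175) in the crop. The box is at (205,145). I push slowly along station x.

Call:
drive_tool --deltas '[0.008,0.08,0,0,0,0,0.5,0.015,0.16,0,0,0,0,0.5,0.022,0.24,0,0,0,0,0.5,0.03,0.32,0,0,0,0,0.5,0.037,0.4,0,0,0,0,0.5,0.044,0.48,0,0,0,0,0.5,0.052,0.56,0,0,0,0,0.5,0.06,0.64,0,0,0,0,0.5,0.066,0.72,0,0,0,0,0.5,0.074,0.8,0,0,0,0,0.5,0.082,0.88,0,0,0,0,0.5,0.088,0.96,0,0,0,0,0.5]'

```text
clock: 4.32
eef_pos: [0.5779, -0.1564, 0.0787]
orientation: [0.682, 0.623, 0.283, -0.258]
force: [0.5, -1.7, -0.1]
gripper_width: 0.501
finger_force: 0.8
```

```bash
python3 - <<'E'
from h import *
now()
E
```

```text
t 4.33 st [-162.    -0.8   78.7] q [ 0.75  1.23 -0.57  1.27 -0.23  1.03  0.51] F [ 0.5 -1.7 -0.1] tool z in st [0.707, -0.0, -0.707] tool y in st [0.0, -1.0, 0.0]
```

Call:
drive_tool --deltas '[0.008,0.08,0,0,0,0,0.5,0.015,0.16,0,0,0,0,0.5,0.022,0.24,0,0,0,0,0.5,0.03,0.32,0,0,0,0,0.5,0.037,0.4,0,0,0,0,0.5,0.044,0.48,0,0,0,0,0.5,0.052,0.56,0,0,0,0,0.5,0.06,0.64,0,0,0,0,0.5,0.066,0.72,0,0,0,0,0.5,0.074,0.8,0,0,0,0,0.5,0.082,0.88,0,0,0,0,0.5,0.088,0.96,0,0,0,0,0.5]'

```text
clock: 5.82
eef_pos: [0.5884, -0.0411, 0.0787]
orientation: [0.682, 0.623, 0.283, -0.258]
force: [0.7, -2.6, 0.9]
gripper_width: 0.499
finger_force: 0.9
```

```bash
python3 - <<'E'
from h import *
now(); show("p2",[("top",(220,110,190,120)),("side",(225,150,150,150))],2.3)
E
```

```text
t 5.83 st [-46.3  -0.6  78.7] q [ 0.63  1.19 -0.61  1.46 -0.29  0.78  0.45] F [ 0.7 -2.6  0.9] tool z in st [0.707, -0.0, -0.707] tool y in st [0.0, -1.0, 0.0]
```

View pics/p2.png

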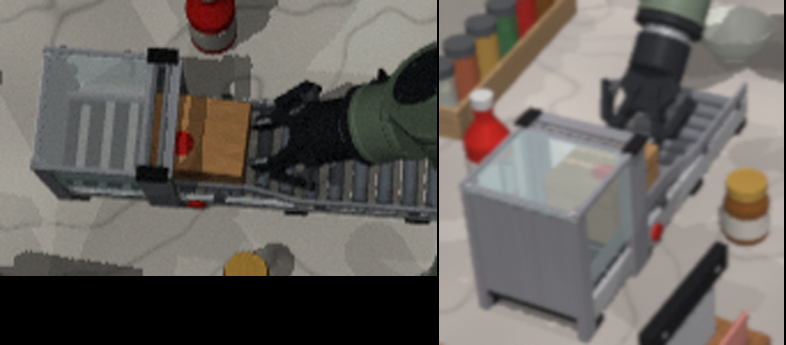

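The box is square in the lane and half under the roof (crop ~(200,135)). I continue, slower near the stop.

Call:
drive_tool --deltas '[0.007,0.08,0,0,0,0,0.5,0.015,0.16,0,0,0,0,0.5,0.022,0.24,0,0,0,0,0.5,0.03,0.32,0,0,0,0,0.5,0.037,0.4,0,0,0,0,0.5,0.044,0.48,0,0,0,0,0.5,0.052,0.56,0,0,0,0,0.5,0.057,0.62,0,0,0,0,0.5,0.063,0.68,0,0,0,0,0.5,0.068,0.74,0,0,0,0,0.5,0.074,0.8,0,0,0,0,0.5,0.077,0.84,0,0,0,0,0.5]'

```text
clock: 7.42
eef_pos: [0.5977, 0.0595, 0.0787]
orientation: [0.682, 0.623, 0.283, -0.258]
force: [0.5, -2.6, -0.2]
gripper_width: 0.501
finger_force: 0.8
```

```bash
python3 - <<'E'
from h import *
now()
E
```

```text
t 7.42 st [54.8 -0.7 78.7] q [ 0.49  1.18 -0.64  1.56 -0.35  0.6   0.4 ] F [ 0.5 -2.6 -0.2] tool z in st [0.707, -0.0, -0.707] tool y in st [0.0, -1.0, 0.0]
```

Next, 2.5 mm steps, watching the force.

Call:
drive_tool --deltas '[0.002,0.02,0,0,0,0,0.5,0.004,0.04,0,0,0,0,0.5,0.006,0.06,0,0,0,0,0.5,0.008,0.08,0,0,0,0,0.5]'

```text
clock: 7.92
eef_pos: [0.5986, 0.0687, 0.0787]
orientation: [0.682, 0.623, 0.283, -0.258]
force: [-0.3, -1.2, 0.4]
gripper_width: 0.499
finger_force: 0.7
```

Call:
drive_tool --deltas '[0.002,0.017,0,0,0,0,0.5,0.003,0.034,0,0,0,0,0.5]'

```text
clock: 8.18
eef_pos: [0.599, 0.0728, 0.0787]
orientation: [0.682, 0.623, 0.283, -0.258]
force: [-0.2, -1.3, 0.2]
gripper_width: 0.5
finger_force: 0.9
```

Call:
drive_tool --deltas '[0.001,0.012,0,0,0,0,0.5,0.002,0.025,0,0,0,0,0.5]'

```text
clock: 8.43
eef_pos: [0.5992, 0.0757, 0.0786]
orientation: [0.682, 0.623, 0.283, -0.258]
force: [0.5, -2.4, 0.7]
gripper_width: 0.497
finger_force: 0.9
```

Call:
drive_tool --deltas '[0.001,0.012,0,0,0,0,0.5,0.002,0.025,0,0,0,0,0.5]'

```text
clock: 8.68
eef_pos: [0.6002, 0.0775, 0.0785]
orientation: [0.683, 0.622, 0.283, -0.257]
force: [2.2, -13.4, 4.2]
gripper_width: 0.498
finger_force: 6.7
```

Call:
drive_tool --deltas '[0.001,0.012,0,0,0,0,0.5,0.002,0.025,0,0,0,0,0.5]'

```text
clock: 8.93
eef_pos: [0.6017, 0.0789, 0.0784]
orientation: [0.684, 0.622, 0.283, -0.255]
force: [5.1, -23.1, 7.4]
gripper_width: 0.5
finger_force: 11.2
```

Contact with the stop: force rose to 23 N at TCP station x of about 73. Back off.

Call:
drive_tool --deltas '[-0.01,-0.05,0,0,0,0,0.5,-0.03,-0.3,0,0,0,0,0.5,-0.06,-0.65,0,0,0,0,0.5,-0.092,-1,0,0,0,0,0.5,-0.092,-1,0,0,0,0,0.5]'

```text
clock: 9.55
eef_pos: [0.5884, -0.0413, 0.0781]
orientation: [0.684, 0.622, 0.283, -0.257]
force: [0.1, 1.0, 0.0]
gripper_width: 0.5
finger_force: 0.0
```

Call:
drive_tool --deltas '[-0.02,-0.25,0.3,0,0,0,0.5,-0.02,-0.3,0.7,-0.2,0,0,0.5,-0.02,-0.3,1,-0.45,0.04,0,1,-0.02,-0.3,1,-0.7,0.06,0,1,-0.02,-0.3,1,-0.996,0.092,0,1,-0.02,-0.3,1,-0.996,0.092,0,1]'

```text
clock: 10.3
eef_pos: [0.5865, -0.0708, 0.1995]
orientation: [0.737, 0.676, -0.001, 0.001]
force: [-0.5, 0.9, -0.6]
gripper_width: 0.997
finger_force: 0.0
```

```bash
python3 - <<'E'
from h import *
now()
im=camera("top")[:,:,::-1]; x,y,w,h=183,122,242,180
c=cv2.resize(im[y:y+h,x:x+w],None,fx=3.3,fy=3.3,interpolation=cv2.INTER_CUBIC)
q=[*Q,0]
for xo in (148,140):
  u=(proj("top",W(q,np.array([(xo-60,-48,116),(xo+60,-48,116),(xo+60,48,116),(xo-60,48,116)])/1e3))-OFF["top"]+.5)*3.3-.5
  cv2.polylines(c,[np.round(u*8).astype(np.int32)],True,(0,255,0) if xo==148 else (255,0,0),1,cv2.LINE_AA,3)
cv2.imwrite("pics/p3.png",c)
E
```

```text
t 10.3 st [-76.   -1.4 199.5] q [ 0.11  0.79 -0.09  1.49  0.08  0.86 -0.09] F [-0.5  0.9 -0.6] tool z in st [-0.003, -0.001, -1.0] tool y in st [0.005, -1.0, 0.001]
```

View pics/p3.png

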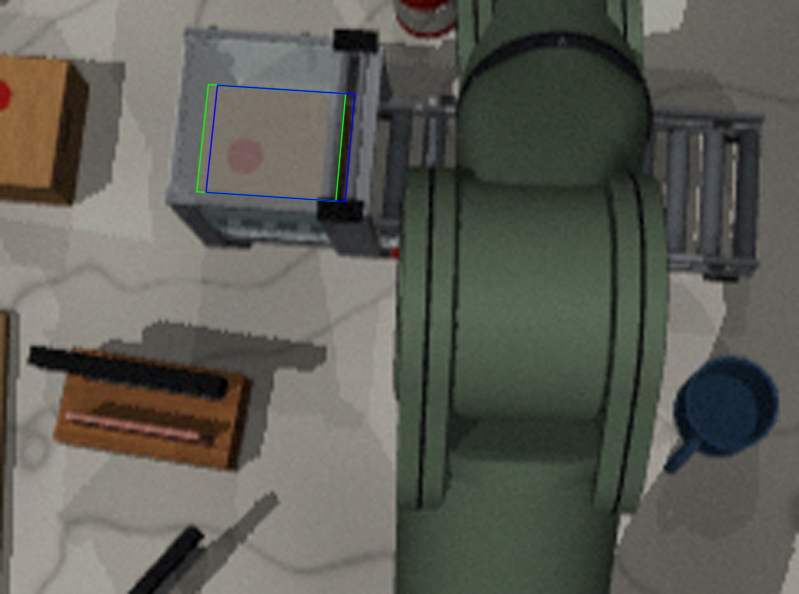

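The box sits under the roof with its dot at crop (245,156). I check numerically whether it's home.

```bash
python3 - <<'E'
from h import *
np.set_printoptions(precision=1,suppress=True)
a=cv2.imread("pics/top0c.png");b=cv2.imread("pics/p3.png")
def dot(im,x0,y0,x1,y1,k):
    g=im[y0:y1,x0:x1].astype(int);m=(g[:,:,2]-g[:,:,1]>k).astype(np.uint8)
    return cv2.moments(m,True)
for im,box,k in((a,(560,150,615,200),70),(b,(215,125,280,190),28)):
    m=dot(im,*box,k);c=[m["m10"]/m["m00"]+box[0],m["m01"]/m["m00"]+box[1]];print(c,m["m00"])
    u=px("top",c)[0]; p=P["top"];R=np.array(p["R"]);cc=-R.T@np.array(p["t"]);d=R.T@np.linalg.inv(p["camera_matrix"])@[*u,1]
    X=cc+d*((.116-cc[2])/d[2]);print("world",X.round(3),"st",st(X))
    if im is a: 
        e=X[:2]-[.577,-.142];w=1.345;print("in carton",(np.cos(w)*e[0]+np.sin(w)*e[1])*1e3,(-np.sin(w)*e[0]+np.cos(w)*e[1])*1e3)
print(b[140:180,185:225,:].mean(0).astype(int)[:,1])
E
```

```text
[586.9158110882956, 175.99794661190964] 974.0
world [ 0.6 -0.1  0.1] st [-125.5   11.6  116. ]
in carton 20.66187579897951 13.027664082261605
[245.3939393939394, 155.00757575757575] 132.0
world [0.6 0.2 0.1] st [169.   13.1 116. ]
[101 101 102 103 103 103 102 102 102 101 101 102 112 142 153 157 156 132
 115 114 113 111  91  78  78  78  93 112 114 114 114 114 114 114 114 114
 114 114 114 114]
```

The box is home: the dot gives an origin at station x of about 148. Now the shutter.

Call:
drive_tool --deltas '[0,0,0.5,0,0,0,1,-0.25,0.3,0.9,0,0,0,1,-0.5,0.7,1,0,0,-0.05,1,-0.75,1,1,0,0,-0.116,1,-0.75,1,1,0,0,-0.116,1]'

```text
clock: 10.98
eef_pos: [0.4945, 0.0486, 0.3191]
orientation: [0.767, 0.641, 0.0, -0.001]
force: [0.6, -1.1, 0.3]
gripper_width: 1.001
finger_force: 0.0
```

Call:
drive_tool --deltas '[-0.35,0.4,0,0,0,0,1,-0.75,0.8,0,0,0,0,1,-0.75,1,0,0,0,0,1,-0.75,1,0,0,0,0,1]'

```text
clock: 11.48
eef_pos: [0.4059, 0.1672, 0.3185]
orientation: [0.768, 0.641, 0.0, -0.001]
force: [0.4, -0.1, 0.1]
gripper_width: 1.0
finger_force: 0.0
```

Call:
drive_tool --deltas '[0,0.4,0,0,0,0,1,0,0.78,0,0,0,0,1,0,0.78,-0.3,0,0,0,1,0,0.78,-0.6,0,0,0,1,0,0.78,-0.6,0,0,0,1]'

```text
clock: 12.1
eef_pos: [0.4061, 0.258, 0.2451]
orientation: [0.769, 0.639, -0.002, -0.0]
force: [1.4, 0.7, 1.3]
gripper_width: 0.998
finger_force: 0.0
```

```bash
python3 - <<'E'
from h import *
s=status.read_state();print(s["eef_pos"].round(4),s["joints"].round(2));R=Ro.from_quat(s["orientation"]).as_matrix();print(np.arctan2(R[1,1],R[0,1]),R[:,2].round(3))
# bar outline from first top picture
g=cv2.imread("pics/top0.png")[225:245,188:256].max(2);g=cv2.resize(g,None,fx=8,fy=8,interpolation=cv2.INTER_CUBIC)
m=(g<45).astype(np.uint8);cs,_=cv2.findContours(m,0,2);k=max(cs,key=cv2.contourArea);b=cv2.boxPoints(cv2.minAreaRect(k));uv=(b+.5)/8-.5+[188,225];print(uv.round(1),cv2.minAreaRect(k))
p=P["top"];Rc=np.array(p["R"]);cc=-Rc.T@np.array(p["t"])
for u in uv:
    d=Rc.T@np.linalg.inv(p["camera_matrix"])@[*u,1];print((cc+d*((.157-cc[2])/d[2])).round(4))
show("p4",[("top",(170,200,110,90)),("side",(280,200,110,110))],3.6)
E
```

```text
[0.4061 0.258  0.2451] [-0.59  0.58 -0.07  1.82  0.05  0.75 -0.87]
-0.18358816781939066 [-0.004 -0.002 -1.   ]
[[190.9 233.5]
 [192.2 225.3]
 [252.3 235.1]
 [251.  243.2]] ((272.0377197265625, 77.60071563720703), (486.9898376464844, 65.89595794677734), 9.211027145385742)
[0.4076 0.3447 0.157 ]
[0.4296 0.3419 0.157 ]
[0.3996 0.1793 0.157 ]
[0.3778 0.1826 0.157 ]
```

View pics/p4.png

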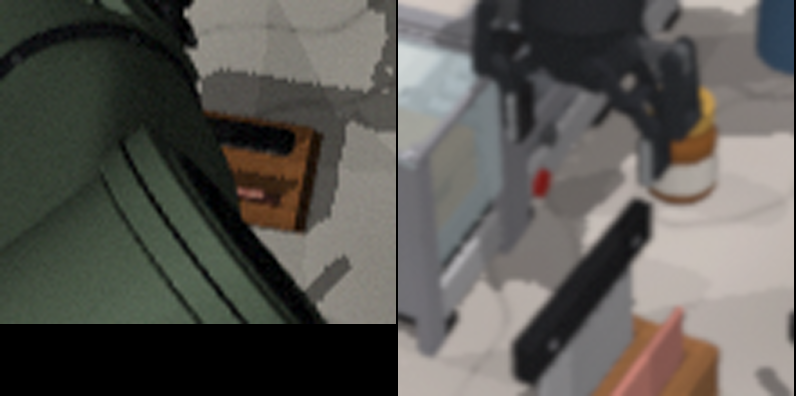

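The fingers straddle the bar line (side crop bar (520,360)-(640,215)). Yaw agrees at -0.18. Descend and grip.

Call:
drive_tool --deltas '[0,0.033,-0.25,0,0,0,1,0,0.033,-0.5,0,0,0,1,0,0.033,-0.7,0,0,0,1,0,0.033,-0.81,0,0,0,1,0,0.033,-0.81,0,0,0,1]'

```text
clock: 12.82
eef_pos: [0.4065, 0.2632, 0.1498]
orientation: [0.769, 0.64, 0.0, -0.0]
force: [-0.6, 0.1, 0.7]
gripper_width: 1.0
finger_force: 0.0
```

Call:
drive_tool --deltas '[0,0,0,0,0,0,0.3,0,0,0,0,0,0,0.1,0,0,0,0,0,0,0,0,0,0,0,0,0,0,0,0,0,0,0,0,0,0,0,0,0,0,0,0,0,0,0,0,0,0,0]'

```text
clock: 13.7
eef_pos: [0.406, 0.2634, 0.1498]
orientation: [0.769, 0.64, -0.0, -0.0]
force: [-2.8, -0.4, 9.0]
gripper_width: 0.178
finger_force: 58.9
```

Call:
drive_tool --deltas '[0,0,0.1,0,0,0,0,0,0,0.25,0,0,0,0,0,0,0.4,0,0,0,0,0,0,0.7,0,0,0,0,0,0,1,0,0,0,0,0,0,1,0,0,0,0]'

```text
clock: 14.45
eef_pos: [0.4068, 0.2636, 0.2719]
orientation: [0.769, 0.64, 0.002, 0.0]
force: [0.3, -0.3, -3.1]
gripper_width: 0.176
finger_force: 59.0
```

Call:
drive_tool --deltas '[0,0,0.4,0,0,0,0,0,0,0.8,0,0,0,0,0,0,1,0,0,0,0,0,0,1,0,0,0,0]'

```text
clock: 14.95
eef_pos: [0.4063, 0.2633, 0.39]
orientation: [0.769, 0.64, 0.001, 0.0]
force: [0.1, 0.8, -4.1]
gripper_width: 0.175
finger_force: 60.0
```

```bash
python3 - <<'E'
from h import *
s=status.read_state();print(s["eef_pos"].round(4),s["joints"].round(2),s["force"].round(1),s["wrist_torque"].round(2));R=Ro.from_quat(s["orientation"]).as_matrix();print(np.arctan2(R[1,1],R[0,1]),R[:,2].round(4))
E
```

```text
[0.4063 0.2633 0.39  ] [-0.6   0.42 -0.07  1.53  0.03  1.19 -0.86] [ 0.1  0.8 -4.1] [-0.03 -0.    0.02]
-0.18266259063850857 [ 1.1e-03  8.0e-04 -1.0e+00]
```

Call:
drive_tool --deltas '[0.2,-0.2,0,0,0,-0.23,0,0.4,-0.4,0,0,0,-0.47,0,0.6,-0.6,0,0,0,-0.7,0,0.8,-0.78,0,0,0,-0.942,0,0.8,-0.78,0,0,0,-0.942,0]'

```text
clock: 15.58
eef_pos: [0.503, 0.1679, 0.3875]
orientation: [0.949, 0.316, -0.001, 0.001]
force: [-0.7, -0.1, -4.3]
gripper_width: 0.17
finger_force: 59.9
```

Call:
drive_tool --deltas '[0.2,-0.2,0,0,0,-0.23,0,0.4,-0.4,0,0,0,-0.47,0,0.6,-0.6,0,0,0,-0.7,0,0.8,-0.77,0,0,0,-0.942,0,0.8,-0.77,0,0,0,-0.942,0,0.8,-0.77,0,0,0,-0.942,0]'

```text
clock: 16.32
eef_pos: [0.5977, 0.078, 0.3885]
orientation: [0.999, -0.044, -0.001, -0.0]
force: [-0.5, 0.1, -3.3]
gripper_width: 0.173
finger_force: 60.0
```

Call:
drive_tool --deltas '[0,0,-0.15,0,0,0,0,0,0,-0.3,0,0,0,0,0,0,-0.3,0,0,0,0,0,0,-0.3,0,0,0,0]'

```text
clock: 16.82
eef_pos: [0.5982, 0.0777, 0.3542]
orientation: [0.999, -0.045, 0.0, -0.0]
force: [-0.3, -1.0, -3.6]
gripper_width: 0.178
finger_force: 59.8
```

```bash
python3 - <<'E'
from h import *
now()
a=[]
for n,(x,y,w,h),f in(("top",(225,110,110,110),3.6),("side",(215,110,130,160),3.0)):
    i=cv2.resize(camera(n)[y:y+h,x:x+w,::-1],None,fx=f,fy=f,interpolation=cv2.INTER_CUBIC);a.append(cv2.copyMakeBorder(i,0,490-i.shape[0],0,0,0))
cv2.imwrite("pics/p5.png",np.hstack(a))
E
```

```text
t 16.82 st [ 72.9   0.5 354.2] q [-0.33  0.69  0.34  1.18 -0.22  1.31 -1.67] F [-0.3 -1.  -3.6] tool z in st [0.0, -0.001, -1.0] tool y in st [-1.0, -0.002, -0.0]
```

View pics/p5.png

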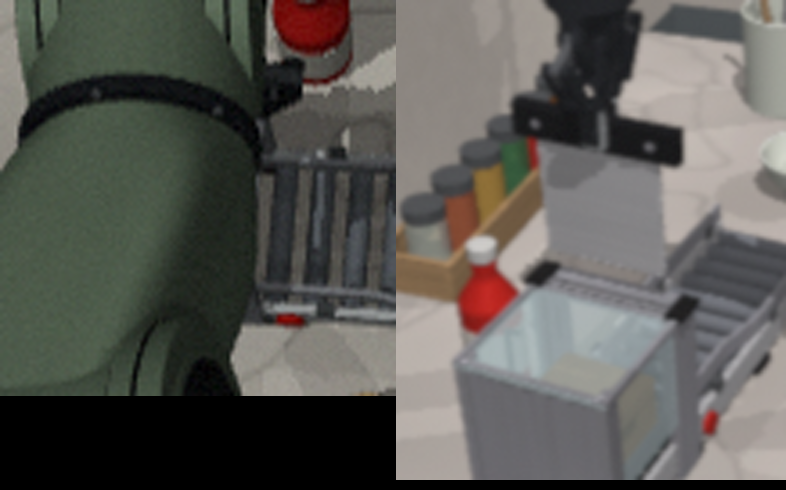

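Picture p5 shows the shutter hanging upright over the slot, with its bar at side crop (513,115)-(683,145) and the pads at (543,273)/(683,308). I measure the y offset numerically against the pads.

```bash
python3 - <<'E'
from h import *
np.set_printoptions(precision=2,suppress=True)
a=cv2.imread("pics/p5.png")[:,396:]
f=3.0;off=np.array([215,110])
def prof(p0,p1,n=400):
    u=np.linspace(0,1,n);xy=np.outer(1-u,p0)+np.outer(u,p1)
    g=cv2.remap(a,xy[:,0].astype(np.float32)[None],xy[:,1].astype(np.float32)[None],1)[0].max(1).astype(float)
    return xy,g
def edge(name,p0,p1,th):
    xy,g=prof(p0,p1);k=np.where(np.diff((g<th).astype(int)))[0]
    print(name,[((xy[i]+.5)/f-.5+off).round(2).tolist() for i in k],g[::40].astype(int))
B=lambda c,h,q:proj("side",W(q,np.array([[c[0]+i*h[0],c[1]+j*h[1],c[2]+k*h[2]] for i in(-1,1) for j in(-1,1) for k in(-1,1)])/1e3))
q=[*Q,0]
p=B((73,0.5,214.4+131),(8,80,16),q);print("bar pred cols",p[:,0].min(),p[:,0].max(),"rows",p[:,1].min(),p[:,1].max())
pan=proj("side",W(q,np.array([(76,59.5,214.4),(76,-58.5,214.4),(70,59.5,214.4)])/1e3));print("panel bottom corners pred",pan)
print("pads pred outer tops",proj("side",W(q,np.array([(73,-81,190),(73,-63,190),(73,63,190),(73,81,190)])/1e3)))
edge("barL",(100,110),(135,117),75);edge("barR",(270,142),(300,148),75)
edge("panelR row", (240,250),(285,258),140);edge("panelR row2", (240,230),(285,238),140);edge("panelL",(140,215),(165,220),140)
edge("panel bottom",(250,255),(250,300),140);edge("panel bottom2",(180,240),(180,280),140)
edge("padN",(255,300),(315,313),75);edge("padF",(115,265),(175,279),75)
E
```

```text
bar pred cols 253.36996437501492 312.7068669524256 rows 141.5679160553825 166.9170864842869
panel bottom corners pred [[305.4  202.73]
 [266.77 193.35]
 [306.43 201.57]]
pads pred outer tops [[261.15 198.53]
 [266.75 199.92]
 [307.52 210.06]
 [313.58 211.57]]
barL [[253.2, 147.37]] [141 145 150 142 103  49  27  25  25  27]
barR [[309.75, 158.02]] [ 26  24  28  25  26  69 142 184 193 194]
panelR row [] [133 134 134 134 135 137 136 116  95  86]
panelR row2 [[303.05, 187.82]] [132 132 131 132 133 133 151 182 189 188]
panelL [[265.03, 182.07]] [164 179 179 165 147 133 129 129 129 129]
panel bottom [[298.0, 207.49], [298.0, 208.09]] [134 134 135 133 126 126 128 110 128 139]
panel bottom2 [[274.67, 201.2]] [131 131 130 129 126 130 130 120 122 146]
padN [[306.88, 211.23], [314.3, 212.84]] [119 126 127 116  49  33  33  56  95  98]
padF [[260.27, 199.7], [266.78, 201.22]] [190 191 174 113  53  35  34  85 135 139]
```

```bash
python3 - <<'E'
from h import *
q=[*Q,0];zo=214.4
def colat(x,y,z0,z1,row):
    p=proj("side",W(q,np.array([(x,y,z) for z in np.linspace(z0,z1,50)])/1e3));i=np.argsort(p[:,1]);return round(float(np.interp(row,p[i,1],p[i,0])),2)
for y0 in (0,.5,-2,-4):
    print(y0,"barL",[colat(x,y0-80,zo+115,zo+147,147.4) for x in(65,81)],"barR",[colat(x,y0+80,zo+115,zo+147,158) for x in(65,81)],
     "panR",[colat(x,y0+59,zo,zo+115,187.8) for x in(70,76)],"panL",[colat(x,y0-59,zo,zo+115,182.1) for x in(70,76)])
E
```

```text
0 barL [257.21, 253.6] barR [312.26, 309.23] panR [305.5, 304.38] panL [266.65, 265.38]
0.5 barL [257.37, 253.76] barR [312.44, 309.41] panR [305.67, 304.55] panL [266.81, 265.54]
-2 barL [256.57, 252.95] barR [311.55, 308.51] panR [304.82, 303.7] panL [266.03, 264.76]
-4 barL [255.93, 252.31] barR [310.83, 307.79] panR [304.14, 303.02] panL [265.41, 264.13]
```

```bash
cat > edge.py <<'E'
from h import *
# sub-pixel vertical edges of the panel in the side picture -> y (station) of the shutter
def run(zo):
    g=np.mean([camera("side").astype(float).sum(2) for _ in range(4)],0);q=[*Q,0]
    g=cv2.GaussianBlur(g,(0,0),.7)
    for nm,x,y,s in(("L",76,-59,1),("Rf",76,59,1),("Rb",70,59,1)):
        res=[]
        for z in np.linspace(25,100,16):
            c,r_=proj("side",W(q,np.array([(x,y,zo+z)])/1e3))[0]
            c2=proj("side",W(q,np.array([(x,y+1,zo+z)])/1e3))[0][0]
            row=int(round(r_));cols=np.arange(int(c)-6,int(c)+8);d=np.gradient(g[row])[cols]
            k=np.argmax(abs(d)[1:-1])+1;a,b,e=abs(d[k-1]),abs(d[k]),abs(d[k+1]);sub=cols[k]+(a-e)/(2*(a-2*b+e)+1e-9)
            res.append(((sub-c)/(c2-c),abs(d[k])))
        print(nm,np.round([v for v,_ in res],1),"med",np.median([v for v,_ in res]).round(2))
if __name__=="__main__":
    s=status.read_state();z=s["eef_pos"][2]*1e3-139.8;print(st(s["eef_pos"]),z);run(z)
E
python3 edge.py
```

```text
[ 72.72725259   0.4072306  354.17604057] 214.37604057484236
L [ -2.8 126.1 -16.7 -13.8  -9.   -4.9  -4.1  -3.1  -3.   -3.9 -20.2 -16.7
  -9.9  -4.5  -3.8  -4.3] med -4.39
Rf [ 1.3  7.9 14.5 16.3 -0.6 -0.8 -0.7 -0.8 -0.7 -0.7 -0.7 -1.1 -1.1 -0.6
 -0.6 -0.5] med -0.65
Rb [ 1.2  8.6 13.1 15.6 -4.1 -4.  -3.9 -4.  -4.  -4.  -4.  -4.4 -4.1 -3.8
 -3.8 -3.8] med -3.95
```

```bash
python3 - <<'E'
from h import *
g0=np.mean([camera("side").astype(float).max(2) for _ in range(4)],0);q=[*Q,0]
g=cv2.GaussianBlur(g0,(0,0),.6)
def ends(c0,x,y,zs,dy=1,w=6):
    out=[]
    for z in zs:
        c,r_=proj("side",W(q,np.array([(x,y,z)])/1e3))[0];c2=proj("side",W(q,np.array([(x,y+1,z)])/1e3))[0][0]
        cols=np.arange(c-w,c+w,.1);v=cv2.remap(g.astype(np.float32),cols.astype(np.float32)[None],np.full((1,len(cols)),r_,np.float32),1)[0]
        h=(np.percentile(v,8)+np.percentile(v,92))/2;k=np.where(np.diff((v<h).astype(int)))[0]
        out.append([round((cols[i]-c)/(c2-c),1) for i in k])
    print(c0,out)
zo=214.4
for x in(65,81):
    ends(f"barL{x}",x,-80,np.linspace(zo+120,zo+142,6));ends(f"barR{x}",x,80,np.linspace(zo+120,zo+142,6))
for x in (70,76): ends(f"panL{x}",x,-59,np.linspace(zo+50,zo+105,8));ends(f"panR{x}",x,59,np.linspace(zo+50,zo+105,8))
E
```

```text
barL65 [[np.float64(-12.2), np.float64(4.6), np.float64(15.3)], [np.float64(-11.6), np.float64(7.6), np.float64(12.2)], [np.float64(-11.6)], [np.float64(-11.6)], [np.float64(-11.2)], [np.float64(-10.6)]]
barR65 [[np.float64(-6.1)], [np.float64(-6.1)], [np.float64(-5.8)], [np.float64(-5.8)], [np.float64(-5.5)], [np.float64(-5.5)]]
barL81 [[np.float64(-1.8)], [np.float64(-2.1), np.float64(16.4)], [np.float64(-1.8), np.float64(16.3)], [np.float64(-2.1)], [np.float64(-1.5)], [np.float64(-0.9)]]
barR81 [[np.float64(0.0)], [np.float64(1.4)], [np.float64(2.2)], [np.float64(2.5)], [np.float64(2.5)], [np.float64(2.7)]]
panL70 [[np.float64(-8.7)], [np.float64(-6.8)], [np.float64(-17.6), np.float64(-8.6), np.float64(3.7)], [np.float64(-2.2)], [np.float64(-15.0), np.float64(-0.9)], [np.float64(-14.1), np.float64(4.6)], [np.float64(-13.7), np.float64(7.6)], [np.float64(-15.8), np.float64(3.3)]]
panR70 [[np.float64(-4.3)], [np.float64(-4.3)], [np.float64(-4.0)], [np.float64(-4.3)], [np.float64(-4.6)], [np.float64(-4.0)], [np.float64(-3.7)], [np.float64(-4.0)]]
panL76 [[np.float64(-6.2)], [np.float64(-3.7)], [np.float64(-2.8), np.float64(13.5)], [np.float64(-8.3), np.float64(-4.6), np.float64(3.1)], [np.float64(-12.8), np.float64(3.1)], [np.float64(-11.6)], [np.float64(-11.5)], [np.float64(-12.1), np.float64(17.3)]]
panR76 [[np.float64(-1.2)], [np.float64(-0.9)], [np.float64(-0.9)], [np.float64(-1.1)], [np.float64(-1.1)], [np.float64(-0.9)], [np.float64(-0.3)], [np.float64(-0.6)]]
```

Both bar ends and the panel edge put the shutter about 3.3 mm toward -y relative to the pads. I shift it back and lower to just above the lips.

Call:
drive_tool --deltas '[-0.015,0.001,-0.08,0,0,0,0,-0.028,0.003,-0.15,0,0,0,0,-0.028,0.003,-0.15,0,0,0,0,-0.028,0.003,-0.15,0,0,0,0]'

```text
clock: 17.82
eef_pos: [0.5949, 0.0776, 0.3356]
orientation: [0.999, -0.046, 0.0, -0.0]
force: [0.1, -0.5, -2.7]
gripper_width: 0.173
finger_force: 59.9
```

Call:
drive_tool --deltas '[0,0,-0.02,0,0,0,0,0,0,-0.04,0,0,0,0,0,0,-0.06,0,0,0,0,0,0,-0.08,0,0,0,0]'

```text
clock: 18.32
eef_pos: [0.595, 0.0778, 0.3259]
orientation: [0.999, -0.046, 0.0, -0.0]
force: [-0.1, 2.7, 8.5]
gripper_width: 0.175
finger_force: 61.6
```

Call:
drive_tool --deltas '[0,0,-0.02,0,0,0,0,0,0,-0.04,0,0,0,0,0,0,-0.06,0,0,0,0,0,0,-0.08,0,0,0,0]'

```text
clock: 18.82
eef_pos: [0.5951, 0.0789, 0.3165]
orientation: [0.999, -0.045, 0.0, -0.001]
force: [2.1, 6.4, 0.2]
gripper_width: 0.172
finger_force: 60.7
```

```bash
python3 - <<'E'
from h import *
now();print(status.read_state()["wrist_torque"].round(2))
E
```

```text
t 18.82 st [ 73.9   3.7 316.5] q [-0.33  0.71  0.33  1.28 -0.23  1.19 -1.65] F [2.1 6.4 0.2] tool z in st [0.003, -0.001, -1.0] tool y in st [-1.0, -0.001, -0.003]
[ 2.08 -0.21 -0.1 ]
```

The panel has entered the lead-in. The lip pushes it toward +x, so I relieve that by about 2 mm and keep lowering.

Call:
drive_tool --deltas '[0,0.012,-0.01,0,0,0,0,0.001,0.018,-0.03,0,0,0,0,0.001,0.018,-0.05,0,0,0,0,0.001,0.018,-0.08,0,0,0,0]'

```text
clock: 19.32
eef_pos: [0.595, 0.0799, 0.3065]
orientation: [0.999, -0.046, 0.0, -0.0]
force: [0.3, 4.1, 1.0]
gripper_width: 0.174
finger_force: 60.3
```

Call:
drive_tool --deltas '[0,0,-0.03,0,0,0,0,0,0,-0.06,0,0,0,0,0,0,-0.09,0,0,0,0,0,0,-0.12,0,0,0,0]'

```text
clock: 19.82
eef_pos: [0.595, 0.0799, 0.2921]
orientation: [0.999, -0.046, 0.0, -0.0]
force: [0.5, 4.6, 0.5]
gripper_width: 0.175
finger_force: 60.5
```

```bash
python3 - <<'E'
from h import *
now();print(status.read_state()["wrist_torque"].round(2))
E
```

```text
t 19.82 st [ 74.9   3.9 292.1] q [-0.34  0.73  0.32  1.32 -0.24  1.13 -1.65] F [0.5 4.6 0.5] tool z in st [0.0, -0.0, -1.0] tool y in st [-1.0, -0.0, -0.0]
[ 1.64 -0.12 -0.03]
```

Call:
drive_tool --deltas '[0,0.012,-0.04,0,0,0,0,0,0.012,-0.08,0,0,0,0,0,0.012,-0.13,0,0,0,0,0,0.012,-0.18,0,0,0,0,0,0.012,-0.23,0,0,0,0,0,0.012,-0.28,0,0,0,0,0,0.012,-0.33,0,0,0,0]'

```text
clock: 20.7
eef_pos: [0.595, 0.0812, 0.2522]
orientation: [0.999, -0.046, -0.0, -0.0]
force: [-0.2, -0.5, -3.1]
gripper_width: 0.176
finger_force: 60.0
```

Call:
drive_tool --deltas '[0,0,-0.05,0,0,0,0,0,0,-0.1,0,0,0,0,0,0,-0.14,0,0,0,0,0,0,-0.18,0,0,0,0]'

```text
clock: 21.2
eef_pos: [0.595, 0.0812, 0.2308]
orientation: [0.999, -0.046, 0.0, -0.0]
force: [0.1, 0.1, -2.4]
gripper_width: 0.174
finger_force: 60.0
```

Moving freely now. There are 16 mm left to the pads, so small steps.

Call:
drive_tool --deltas '[0,0,-0.03,0,0,0,0,0,0,-0.06,0,0,0,0,0,0,-0.09,0,0,0,0,0,0,-0.11,0,0,0,0]'

```text
clock: 21.7
eef_pos: [0.595, 0.0812, 0.2176]
orientation: [0.999, -0.046, -0.0, -0.0]
force: [-0.4, 0.4, -3.0]
gripper_width: 0.177
finger_force: 60.0
```

Call:
drive_tool --deltas '[0,0,-0.012,0,0,0,0,0,0,-0.025,0,0,0,0]'

```text
clock: 21.95
eef_pos: [0.595, 0.0812, 0.2148]
orientation: [0.999, -0.046, 0.0, -0.0]
force: [-3.6, 0.3, 12.2]
gripper_width: 0.171
finger_force: 62.6
```

Call:
drive_tool --deltas '[0,0,-0.006,0,0,0,0,0,0,-0.012,0,0,0,0]'

```text
clock: 22.2
eef_pos: [0.5951, 0.0812, 0.2148]
orientation: [0.999, -0.046, 0.001, -0.0]
force: [-10.2, 1.2, 29.1]
gripper_width: 0.174
finger_force: 64.3
```

Contact at 0.2148, exactly the predicted seat height. I relax the downforce, open gradually and rise.

Call:
drive_tool --deltas '[0,0,0.014,0,0,0,0,0,0,0.014,0,0,0,0.3,0,0,0.014,0,0,0,0.6,0,0,0.014,0,0,0,0.6,0,0,0.014,0,0,0,0.6,0,0,0.014,0,0,0,0.6]'

```text
clock: 22.95
eef_pos: [0.595, 0.0812, 0.2151]
orientation: [0.999, -0.046, -0.0, -0.0]
force: [0.0, -0.3, 0.4]
gripper_width: 0.596
finger_force: 0.0
```

Call:
drive_tool --deltas '[0,0,0.1,0,0,0,0.6,0,0,0.3,0,0,0,0.6,0,0,0.6,0,0,0,0.6,0,0,1,0,0,0,0.6,0,0,1,0,0,0,0.6]'

```text
clock: 23.58
eef_pos: [0.5957, 0.081, 0.339]
orientation: [0.999, -0.046, 0.003, -0.001]
force: [-0.7, 1.2, -0.2]
gripper_width: 0.601
finger_force: 0.0
```

Call:
drive_tool --deltas '[-0.3,-0.5,0.4,0,0,0,0.6,-0.6,-1,0.6,0,0,0,0.6,-0.9,-1,0.6,0,0,0,0.6,-0.9,-1,0.6,0,0,0,0.6]'

```text
clock: 24.08
eef_pos: [0.4846, -0.0408, 0.4091]
orientation: [0.999, -0.048, 0.001, -0.0]
force: [0.9, 0.9, -0.5]
gripper_width: 0.601
finger_force: 0.0
```

Call:
drive_tool --deltas '[-0.3,-0.5,0,0,0,0,0.6,-0.6,-1,0,0,0,0,0.6,-0.6,-1,0,0,0,0,0.6,-0.6,-1,0,0,0,0,0.6]'

```text
clock: 24.58
eef_pos: [0.4152, -0.1588, 0.4071]
orientation: [0.999, -0.046, 0.0, -0.0]
force: [-0.3, -0.1, 0.5]
gripper_width: 0.601
finger_force: 0.0
```

```bash
python3 - <<'E'
from h import *
np.set_printoptions(precision=1,suppress=True)
s=status.read_state();print(s["clock"],s["eef_pos"].round(3))
q=[*Q,0]
ims={n:camera(n)[:,:,::-1] for n in P}
for n in P: cv2.imwrite(f"pics/end_{n}.png",ims[n])
# dark bar blob extents versus prediction for the seated bar
for n in P:
    c=proj(n,W(q,np.array([(73+i*8,j*80,z) for i in(-1,1) for j in(-1,1) for z in(190,222)])/1e3))
    g=ims[n].max(2);x0,y0=(c.min(0)-12).astype(int);x1,y1=(c.max(0)+12).astype(int)
    m=(g[y0:y1,x0:x1]<60).astype(np.uint8);k,lab,stt,cen=cv2.connectedComponentsWithStats(m);i=1+np.argmax(stt[1:,4])
    print(n,"pred",c.min(0),c.max(0),"mean",c.mean(0),"seen",stt[i,:2]+[x0,y0],stt[i,:2]+stt[i,2:4]+[x0,y0],"cen",cen[i]+[x0,y0],stt[i,4])
    # top edge of the bar: first dark row at three columns
    for z in (222,217,212):
        p=proj(n,W(q,np.array([(81,y,z) for y in(-70,-40,0,40,70)])/1e3));print("  z",z,[int(g[int(round(b)),int(round(a))]) for a,b in p])
    p=proj(n,W(q,np.array([(81,y,230) for y in(-70,-40,0,40,70)])/1e3));print("  z 230",[int(g[int(round(b)),int(round(a))]) for a,b in p])
E
```

```text
24.575 [ 0.4 -0.2  0.4]
side pred [258.8 187.4] [314.6 213.1] mean [286.9 200.1] seen [259 190] [316 218] cen [287.6 201.6] 647
  z 222 [32, 32, 32, 31, 31]
  z 217 [25, 27, 24, 28, 25]
  z 212 [24, 25, 26, 24, 25]
  z 230 [78, 83, 96, 108, 58]
top pred [281.8 126.8] [294.1 188.4] mean [288.1 157.9] seen [277 127] [306 200] cen [288.8 167.4] 754
  z 222 [33, 32, 18, 48, 15]
  z 217 [12, 28, 18, 44, 15]
  z 212 [14, 28, 18, 20, 12]
  z 230 [62, 32, 96, 48, 39]
```

```bash
python3 -c "
from plant import order
print(order.hand_in())"
```

```text
the job is handed in; nothing more can be done
None
```

The box is against the bay's back stop, the shutter is seated on both rest pads and released, and the job is handed in after about 24.6 s of robot time; the hand-in gave no verdict, so the result rests on my own camera and force readings.

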